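# Set a cemented heel block to dry and latch the booth

### The job

Pick up the D-shaped heel block and balance it, right way up and close to level, centred on the crown of the domed post inside the drying booth; set it down gently and let go while the booth door is still open. Then reach in under the overhanging duct and push the hinged door shut, without slamming or forcing it, until it seats fully home on its roller catch and stays shut by itself with the block still balanced. Leave the wedge piece, the tin and the spool beside it where they stand.

Things in the scene. Friction and masses are not known exactly. Their poses are not given: they have to be found in the camera images.
- booth: Grey sheet-metal drying booth fixed on the bench, 200 (x) x 240 (y) mm, walls 8 mm thick, top edge at height 190 mm, open-topped; front (local -x) closed by a hinged door. A fixed aluminium duct runs across above the door: local x -128 to -90, y -128 to +128 mm, height 205 to 221 mm, so it overhangs the shut door's face by 16 mm. Origin: centre of underside; x to the back, y to the hinge side.
- door_hinge (a point): Point on the vertical hinge axis of the door at the height of the door's top edge (188 mm), at the booth's front +y corner (booth local x -106, y +114 mm). Its axes turn with the door: local -y runs along the panel to the free edge, local +x points through the panel to its inner face.
- door_edge (a point): Point on the door's top edge (mid-thickness), 200 mm from the hinge axis. Door panel: 12 mm thick (6 mm either side of the hinge axis plane), from 2 to 232 mm from the hinge, height 18 to 188 mm. The whole outer face is flat and can be pushed.
- strike (a point): Top of the door's steel strike bar: upright, 16 mm diameter, 34 mm tall, top 150 mm above the bench, 26 mm inside the panel's mid-plane, 200 mm from the hinge.
- catch (a point): Top of the catch: an upright spring-loaded nylon roller, 16 mm diameter, 34 mm tall, top 150 mm above the bench, inside the booth's -y wall just behind the front (booth local x -87, y -97 mm). It is pushed towards the wall as the strike passes.
- door (a joint): Door angle in rad: 0 is fully shut against its stop, grows as it opens outwards (towards booth -x). The strike meets the roller at about 0.09 rad, must be pushed past it at about 0.035 rad (about 10 N at the free edge), and is then held at 0.
- dome_top (a point): Crown of the domed post: an aluminium post of 90 mm diameter with a hemispherical top (radius 45 mm), fixed on the booth floor; the crown is 165 mm above the bench.
- heel: Dark brown D-shaped shoe heel block, 58 mm long (x), 46 mm wide (y, flat parallel sides for 35 mm), 28 mm tall, one end square (local -x) and one end round (local +x), about 90 g. Origin: on its underside directly below the centre of mass (26 mm from the square end). z up.
- wedge: Bystander: dark brown stepped wedge sole piece, 100 x 50 x 30 mm; not the heel block. Origin: centre of underside.
- tin: Bystander: round cement tin, 84 mm diameter, 100 mm tall. Origin: centre of underside.
- spool: Bystander: dark thread spool, 48 mm diameter, 60 mm tall. Origin: centre of underside.
- dome: The domed post itself; origin at the centre of its foot (15 mm above the bench), 150 mm below the crown.

How it is judged:
By the outcome, as a careful person would: the job done as asked, in the order asked, and still so for the second after the job is handed in, with the robot touching nothing.
It also fails if it takes over 67 s, if anything falls off the work surface, if the arm or the gripper's body presses on something with over 40 N, if the wrist force passes 120 N, or if a joint passes its speed limit or range.

### The arm

A 6-joint arm with a two-finger parallel gripper is mounted at the origin on the work surface. World frame = base frame: x ahead of the robot, y to its left, z up, the work surface at z = 0. Lengths are in m, angles in rad, forces in N, time in s.
With the tool pointing down it reaches from about 0.325 to 0.9 m from the base axis. Payload 3.5 kg.
Tool frame: the origin (TCP) lies at the very end of the fingers, on their centre line; the grasp point (between the pads) lies 19 mm behind it; z points along the fingers, y is the line along which they close (so a half turn about z gives the same grasp; the last joint's range is limited). The gripper opens to 85 mm and grips with 20 to 120 N. Pads are 22 mm wide; open, the fingers measure 114 mm over their backs; the gripper's body (76 mm by 85 mm) begins 54 mm behind the grasp point. The pads swing forward as they close: fully open they stand 13 mm farther back than shut.
Start: joints at [1.245, 0.276, -0.026, 1.268, 0, 1.467], TCP at [0.138, 0.61, 0.231] pointing down, gripper open.
Joint ranges: [-3.12, 3.12], [-0.85, 1.88], [-1.08, 1.24], [-1.95, 2.15], [-1.57, 1.53], [-3.14, 3.14]. Speed limits (rad/s): [2.57, 2.57, 3.14, 3.14, 3.14, 3.14].

### API

Orientations are given as [roll, pitch, yaw] about the fixed x, y, z axes, in that order (R = Rz(yaw) Ry(pitch) Rx(roll)).
In Python, from rig import ctrl, eyes gives the robot as it stands. The module is installed in compiled form; this text tells all that it offers.
- The arm moves only by the tool play_rows, never from a script. Its argument "steps" is a list of rows, each a list of 7 numbers: the turn, a rotation vector about the tool's x, y, z in degrees, then the shift along the tool's x, y, z in mm, then the gripper command: -1 is shut, 1 is fully open, values between are in proportion. A call has 1 to 20 rows; each row shifts and turns the commanded pose from where the row before left it, along the tool's axes as they then stand; what a row does not reach is not made up. A row lasts 1/10 s, in which the tool goes at most 50 mm and 8.59 degrees, less where a joint would pass 70% of its speed; a pose out of reach is approached as far as the arm can. A call with a gripper value outside its range is refused whole. The fingers move at their own pace and stop on an object; "squeeze" is the grip in N (left out, the last holds). Time passes only in rows, so rows that do not move let the fingers close. It gives the time, the measured TCP pose, the force, the opening and the grip force at its end, in the units of the state.
- ctrl.sense(): the state, without advancing time (a new reading comes with each control period).
- eyes.read_camera(name): name is "scene" or "top"; returns the picture (480x640x3 uint8, blue, green, red); there is no depth.
- eyes.calibration(name): a dict with "mtx" (3x3 intrinsics, pixels), "D" ([k1, k2, p1, p2, k3] as OpenCV has them; the pictures are not rectified), "camera_from_world" (4x4, takes a point from world to camera coordinates). Camera axes: x right, y up, looking along -z (the intrinsics and any distortion apply to the point x, -y, -z); pixel columns grow to the right and rows downward; lengths in m; the calibration is good to about 2 mm. A picture is of the moment at which its call begins. calibration takes no time and is no camera call.
- ctrl.sign_off(): hands the job in; it is judged then, once.
The state is a dict: "clock": time; "joint_pos": joint angles; "joint_vel": joint speeds; "effort": joint torques, N m; "tcp_pos": TCP position; "eef_rot": TCP orientation; "contact_force": force on the tool from outside, world axes, zero at the start; "moment": the same for the moment, N m; "finger_gap": finger opening in m; "finger_force": force on a finger pad.
Only numpy, scipy, OpenCV 4.12 (cv2) and the standard library are available. Lean on these libraries where they do the work, as an engineer would, in place of code of your own. Each camera call takes 0.05 s, during which the arm holds its last target. There are 200 camera calls.

## Working session

There is one attempt and no reset: what is moved stays moved. The work goes in short steps, Python scripts to look and compute and a tool call to move; the robot and the scene stay as the last step left them, time stands still between calls to the robot, and variables do not carry over. Pictures are saved under pics/ and viewed, at most 10 in all, crops included, and the job is handed in when it is done.

Besides the shell and the picture viewer there is one more tool, called after "Request:" as name(argument=value, ...) on one line, values as JSON. play_rows: Moves the arm, as the interface text tells. Its arguments: {"type":"object","properties":{"steps":{"type":"array"},"squeeze":{"type":"number"}},"required":["steps"]}

```bash
mkdir -p pics; python3 - <<'E'
from rig import ctrl, eyes
import cv2,numpy as np
for n in("scene","top"):
    cv2.imwrite(f"pics/{n}0.png",eyes.read_camera(n))
    c=eyes.calibration(n);print(n,np.round(c["mtx"],1).tolist(),c["D"],np.round(c["camera_from_world"],3).tolist())
print(ctrl.sense())
E
```

```text
scene [[614.7, 0.0, 313.7], [0.0, 614.7, 241.8], [0.0, 0.0, 1.0]] [-0.10396171  0.          0.          0.          0.        ] [[0.015, 1.0, -0.012, -0.065], [-0.772, 0.019, 0.635, 0.361], [0.635, -0.0, 0.772, -1.619], [0.0, 0.0, 0.0, 1.0]]
top [[553.2, 0.0, 317.1], [0.0, 553.2, 240.1], [0.0, 0.0, 1.0]] [-0.07273721  0.          0.          0.          0.        ] [[-0.019, -1.0, 0.001, 0.062], [0.993, -0.019, 0.112, -0.582], [-0.112, 0.003, 0.994, -1.261], [0.0, 0.0, 0.0, 1.0]]
{'clock': 0.1, 'joint_pos': array([ 1.24456922e+00,  2.77019812e-01, -2.77887532e-02,  1.26801259e+00,
        1.21423830e-05,  1.46737230e+00]), 'joint_vel': array([ 0.0006506 ,  0.00037005,  0.00457762,  0.00050888, -0.00146134,
        0.00109217]), 'effort': array([-7.74482396e-05, -4.46707141e+01,  2.96128410e+01,  8.46698997e-03,
       -3.86946897e-05, -6.69928156e-06]), 'tcp_pos': array([0.1378874 , 0.6088484 , 0.23027338]), 'eef_rot': array([-3.13957990e+00, -2.21119607e-04,  2.91878934e+00]), 'contact_force': array([ 0.15267732, -0.06295357, -0.4360123 ]), 'moment': array([ 0.00409794, -0.03320321, -0.03930037]), 'finger_force': 0.0, 'finger_gap': 0.08521109208438668}
```

View pics/scene0.png

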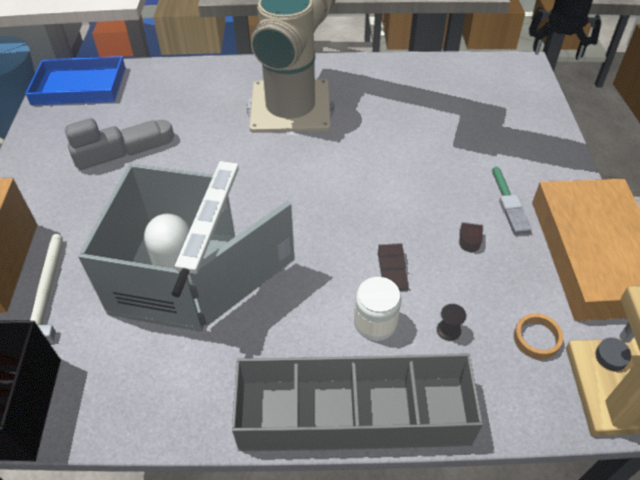

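View pics/top0.png

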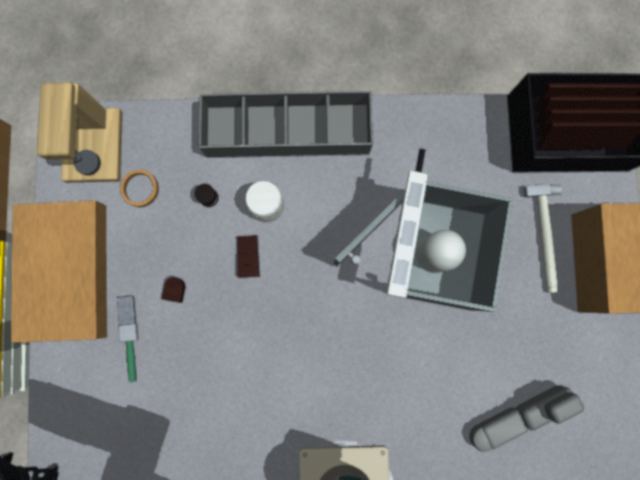

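The scene view shows the heel at about (471,237), the wedge at (393,267), the tin at (378,307), the spool at (452,322) and the dome at (166,238). In the top view the heel is at (174,289), the dome at (446,250), the duct runs along u≈408, and the door goes from (398,202) to its free edge at (336,262).

```bash
cat > h.py <<'E'
from rig import ctrl, eyes
import cv2,numpy as np
CAL={n:eyes.calibration(n) for n in("scene","top")}
def ray(n,p):
    c=CAL[n];T=np.array(c["camera_from_world"])
    q=cv2.undistortPoints(np.array(p,float).reshape(-1,1,2),np.array(c["mtx"]),np.array(c["D"]))[:,0]
    d=np.c_[q[:,0],-q[:,1],-np.ones(len(q))]@T[:3,:3]
    return -T[:3,:3].T@T[:3,3],d
def plane(n,p,z):
    o,d=ray(n,p);return o+d*((z-o[2])/d[:,2])[:,None]
def tri(ps,pt):
    o1,d1=ray("scene",[ps]);o2,d2=ray("top",[pt]);d1=d1[0];d2=d2[0]
    s=np.linalg.lstsq(np.c_[d1,-d2],o2-o1,rcond=None)[0]
    a=o1+s[0]*d1;b=o2+s[1]*d2;return (a+b)/2,np.linalg.norm(a-b)
def proj(n,P):
    c=CAL[n];T=np.array(c["camera_from_world"]);q=np.atleast_2d(P)@T[:3,:3].T+T[:3,3]
    return cv2.projectPoints(q*[1,-1,-1],np.zeros(3),np.zeros(3),np.array(c["mtx"]),np.array(c["D"]))[0][:,0]
def blob(m,x,y):
    n,l,s,c=cv2.connectedComponentsWithStats(m.astype(np.uint8));return l==l[y,x]
E
cat > c.py <<'E'
from h import *
t=cv2.imread("pics/top0.png");s=cv2.imread("pics/scene0.png")
a=cv2.resize(t[80:320,160:520][:, :],None,fx=2.2,fy=2.2,interpolation=cv2.INTER_CUBIC)
cv2.imwrite("pics/tc.png",a)
h1=cv2.resize(t[270:310,150:200],None,fx=7,fy=7,interpolation=cv2.INTER_CUBIC)
h2=cv2.resize(s[215:257,450:495],None,fx=7,fy=7,interpolation=cv2.INTER_CUBIC)
h1=cv2.convertScaleAbs(h1,alpha=2);h2=cv2.convertScaleAbs(h2,alpha=2)
H=300;v=np.zeros((H,700,3),np.uint8);v[:280,:350]=h1;v[:294,360:675]=h2
cv2.imwrite("pics/hc.png",v)
E
python3 c.py
```

```text
(no output)
```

View pics/tc.png

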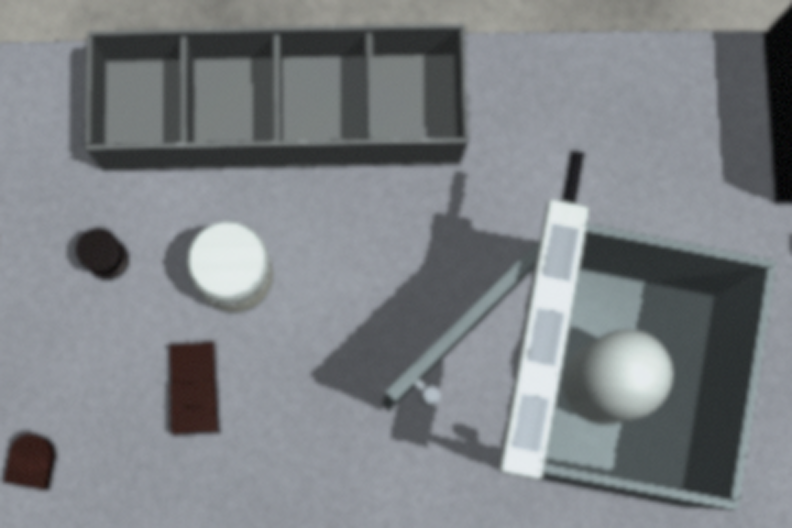

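View pics/hc.png

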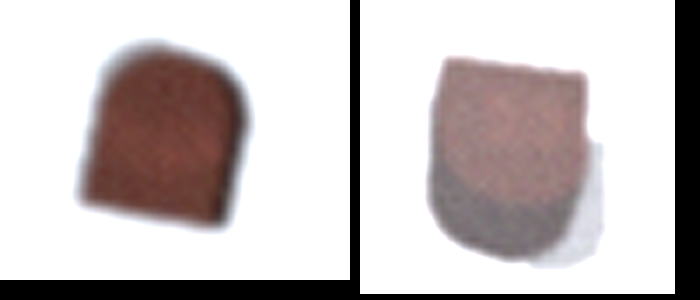

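The crop shows the duct corners at (550,200) to (541,478), the back wall corners at (770,265) and (737,508), the door's free end at (390,402), and the heel with its round end up (+x). I'll turn these into points.

```bash
cat > m.py <<'E'
from h import *
np.set_printoptions(precision=4,suppress=True)
t=cv2.imread("pics/top0.png");s=cv2.imread("pics/scene0.png")
T=lambda x,y:(160+x/2.2-.27,80+y/2.2-.27)
h1=lambda x,y:(150+x/7-.43,270+y/7-.43); h2=lambda x,y:(450+(x-360)/7-.43,215+y/7-.43)
L=tri(h2(584,73),h1(83,203));R=tri(h2(447,61),h1(209,219))
print("heel sq corners",L,R)
# dark brown mask check
for n,im,(x,y) in(("top",t,(174,289)),("scene",s,(471,233))):
    m=blob(im.max(2)<85,x,y);yy,xx=np.nonzero(m);print(n,m.sum(),xx.mean(),yy.mean(),plane(n,[(xx.mean(),yy.mean())],.028))
# dome
for n,im,(x,y) in(("top",t,(446,250)),("scene",s,(164,230))):
    m=blob(im.min(2)>125,x,y) if 0 else blob(cv2.cvtColor(im,6)>130,x,y)
    c=max(cv2.findContours(m.astype(np.uint8),0,1)[0],key=len);print(n,m.sum(),cv2.minEnclosingCircle(c),cv2.boundingRect(c))
b=plane("top",[T(770,265),T(737,508)],.19);print("back corners",b,np.linalg.norm(b[0]-b[1]))
d=plane("top",[T(550,200),T(588,205),T(502,470),T(541,478)],.221);print("duct",d)
e=plane("top",[T(525,262),T(385,401),T(393,408)],.188);print("door",e)
v=d[0]-d[2];print(np.degrees(np.arctan2(v[1],v[0])),np.degrees(np.arctan2(*(b[0]-b[1])[[1,0]])))
E
python3 m.py
```

```text
heel sq corners (array([0.4534, 0.4178, 0.0276]), np.float64(0.0018156401224211254)) (array([0.4475, 0.3758, 0.0275]), np.float64(0.0026722991635901123))
top 476 173.34453781512605 289.2857142857143 [[0.4746 0.3888 0.028 ]]
scene 266453 325.5405906482569 237.29438962969078 [[0.4799 0.0827 0.028 ]]
top 224428 ((319.5, 239.5), 399.30010986328125) (0, 0, 640, 480)
scene 148266 ((319.5, 294.0), 355.55072021484375) (0, 54, 640, 412)
back corners [[ 0.6419 -0.3531  0.19  ]
 [ 0.4137 -0.3088  0.19  ]] 0.23247143722307834
duct [[ 0.7006 -0.1396  0.221 ]
 [ 0.6953 -0.1747  0.221 ]
 [ 0.4533 -0.0868  0.221 ]
 [ 0.4454 -0.1217  0.221 ]]
door [[ 0.6489 -0.1193  0.188 ]
 [ 0.5199  0.016   0.188 ]
 [ 0.5133  0.0087  0.188 ]]
-12.063471374741969 -10.977983586740248
```

```bash
cat > m2.py <<'E'
from h import *
np.set_printoptions(precision=4,suppress=True)
C={}
for n,(x,y),rr in(("top",(446,250),(15,25)),("scene",(166,236),(17,27))):
    im=cv2.imread(f"pics/{n}0.png");x0,y0=x-35,y-35
    g=cv2.resize(cv2.cvtColor(im,6)[y0:y0+70,x0:x0+70],None,fx=8,fy=8,interpolation=cv2.INTER_CUBIC)
    c=cv2.HoughCircles(cv2.GaussianBlur(g,(0,0),4),cv2.HOUGH_GRADIENT,1,400,param1=60,param2=12,minRadius=rr[0]*8,maxRadius=rr[1]*8)[0,0]
    C[n]=(x0+(c[0]+.5)/8-.5,y0+(c[1]+.5)/8-.5);print(n,C[n],c[2]/8)
    print(plane(n,[C[n]],.12))
print(tri(C["scene"],C["top"]))
h1=lambda x,y:(150+x/7-.43,270+y/7-.43); h2=lambda x,y:(450+(x-360)/7-.43,215+y/7-.43)
print("heel top-face pts: sqL sqR round", plane("top",[h1(83,203),h1(209,219),h1(165,41)],.028))
print("scene sqL sqR", plane("scene",[h2(584,73),h2(447,61)],.028))
print("scene round bottom", plane("scene",[h2(515,260)],.0))
E
python3 m2.py
```

```text
Traceback (most recent call last):
  File "m2.py", line 7, in <module>
    c=cv2.HoughCircles(cv2.GaussianBlur(g,(0,0),4),cv2.HOUGH_GRADIENT,1,400,param1=60,param2=12,minRadius=rr[0]*8,maxRadius=rr[1]*8)[0,0]
      ~~~~~~~~~~~~~~~~~~~~~~~~~~~~~~~~~~~~~~~~~~~~~~~~~~~~~~~~~~~~~~~~~~~~~~~~~~~~~~~~~~~~~~~~~~~~~~~~~~~~~~~~~~~~~~~~~~~~~~~~~~~~~~^^^^^
TypeError: 'NoneType' object is not subscriptable
```

```bash
sed -i 's/fx=8,fy=8/fx=4,fy=4/; s/\*8/*4/g; s#/8#/4#g; s/(0,0),4)/(0,0),1.5)/; s/param1=60,param2=12/param1=40,param2=6/' m2.py; python3 m2.py
```

```text
top (np.float32(445.5), np.float32(249.5)) 19.825
[[ 0.5475 -0.2292  0.12  ]]
scene (np.float32(166.5), np.float32(236.0)) 22.75
[[ 0.5458 -0.2262  0.12  ]]
(array([ 0.5472, -0.2272,  0.1218]), np.float64(0.003084064592644632))
heel top-face pts: sqL sqR round [[0.4534 0.4167 0.028 ]
 [0.4474 0.3743 0.028 ]
 [0.5069 0.3895 0.028 ]]
scene sqL sqR [[0.4536 0.4186 0.028 ]
 [0.4478 0.377  0.028 ]]
scene round bottom [[0.504  0.3933 0.    ]]
```

Request:
play_rows(steps=[[0, 0, -4.8, 0, 0, 0, 1], [0, 0, 0, -15, -7, 0, 1], [0, 0, 0, -30, -14, 8, 1], [0, 0, 0, -30, -14, 8, 1], [0, 0, 0, -32, -14, 8, 1], [0, 0, 0, -32, -15, 8, 1], [0, 0, 0, -32, -15, 8, 1], [0, 0, 0, -32, -15, 8, 1], [0, 0, 0, -32, -15, 8, 1], [0, 0, 0, -32, -15, 8, 1], [0, 0, 0, -32, -15, 8, 1], [0, 0, 0, -32, -14, 8, 1], [0, 0, 0, -32, -14, 8, 1], [0, 0, 0, -16, -6, 0, 1], [0, 0, 0, -16, -4, 0, 1], [0, 0, 0, 0, 0, 0, 1], [0, 0, 0, 0, 0, 0, 1]])

```text
clock: 1.8
tcp_pos: [0.5045, 0.3799, 0.1437]
eef_rot: [3.141, -0.0, 3.003]
contact_force: [0.2, -0.3, 0.7]
finger_gap: 0.0852
finger_force: 0.0
```

```bash
cat > g.py <<'E'
import sys
from rig import ctrl
import numpy as np
from scipy.spatial.transform import Rotation as R
s=ctrl.sense();r=R.from_euler('xyz',s["eef_rot"])
print("t",s["clock"],"tcp",s["tcp_pos"].round(4),"rot",np.degrees(s["eef_rot"]).round(1),"F",s["contact_force"].round(1),"gap",round(s["finger_gap"],4),"ff",round(s["finger_force"],1))
if len(sys.argv)>3:print("shift mm",(r.inv().apply(np.array(sys.argv[1:4],float)-s["tcp_pos"])*1000).round(1))
E
python3 g.py 0.476 0.3925 0.004
```

```text
t 1.8 tcp [0.5045 0.3799 0.1437] rot [180.  -0. 172.] F [ 0.2 -0.3  0.7] gap 0.0852 ff 0.0
shift mm [ 29.9   8.4 139.7]
```

Request:
play_rows(steps=[[0, 0, 0, 15, 4.2, 10, 1], [0, 0, 0, 15, 4.2, 15, 1], [0, 0, 0, 0, 0, 25, 1], [0, 0, 0, 0, 0, 25, 1], [0, 0, 0, 0, 0, 25, 1], [0, 0, 0, 0, 0, 20, 1], [0, 0, 0, 0, 0, 10, 1], [0, 0, 0, 0, 0, 8, 1], [0, 0, 0, 0, 0, 0, 1], [0, 0, 0, 0, 0, 0, 1]])

```text
clock: 2.8
tcp_pos: [0.4764, 0.3926, 0.006]
eef_rot: [3.141, 0.001, 3.003]
contact_force: [-1.0, 0.9, 0.4]
finger_gap: 0.0852
finger_force: 0.0
```

```bash
python3 g.py 0.476 0.3925 0.004; python3 -c "
from h import *
a=[cv2.resize(eyes.read_camera(n)[y-50:y+50,x-65:x+65],None,fx=4,fy=4)[:,:] for n,x,y in(('top',174,280),('scene',471,225))]
cv2.imwrite('pics/p1.png',cv2.resize(np.hstack([cv2.convertScaleAbs(i,alpha=1.5) for i in a]),(800,308)))"
```

```text
t 2.8 tcp [0.4764 0.3926 0.006 ] rot [180.    0.  172.1] F [-1.   0.9  0.4] gap 0.0852 ff 0.0
shift mm [ 0.4 -0.2  2. ]
```

View pics/p1.png

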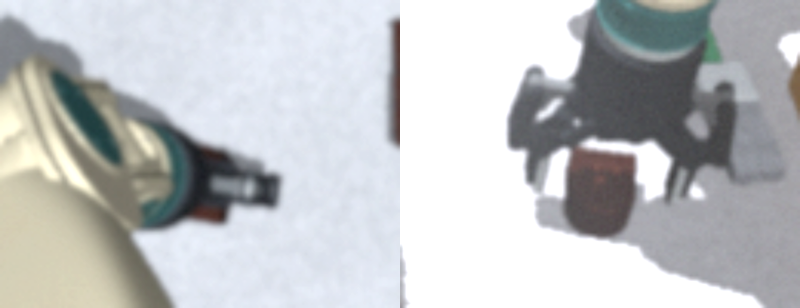

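The heel sits between the open fingers, centred about (600,190) in the right crop. I'll close on it.

Request:
play_rows(squeeze=30, steps=[[0, 0, 0, 0, 0, 2, 0.5], [0, 0, 0, 0, 0, 0, 0.3], [0, 0, 0, 0, 0, 0, 0.15], [0, 0, 0, 0, 0, 0, 0], [0, 0, 0, 0, 0, 0, -0.2], [0, 0, 0, 0, 0, 0, -0.5], [0, 0, 0, 0, 0, 0, -1], [0, 0, 0, 0, 0, 0, -1], [0, 0, 0, 0, 0, 0, -1], [0, 0, 0, 0, 0, 0, -1], [0, 0, 0, 0, 0, 0, -1]])

```text
clock: 4.0
tcp_pos: [0.4766, 0.3921, 0.0037]
eef_rot: [3.141, 0.001, 3.002]
contact_force: [0.3, -1.0, 4.8]
finger_gap: 0.0459
finger_force: 31.3
```

Request:
play_rows(steps=[[0, 0, 0, 0, 0, -5, -1], [0, 0, 0, 0, 0, -15, -1], [0, 0, 0, 0, 0, -30, -1], [0, 0, 0, 0, 0, -40, -1], [0, 0, 0, 0, 0, -40, -1], [0, 0, 0, 0, 0, -40, -1], [0, 0, 0, 0, 0, -40, -1], [0, 0, 0, 0, 0, -35, -1], [0, 0, 0, 0, 0, -25, -1], [0, 0, 0, 0, 0, 0, -1]])

```text
clock: 5.0
tcp_pos: [0.4781, 0.3934, 0.2791]
eef_rot: [3.135, 0.007, 3.003]
contact_force: [0.4, 0.3, -1.1]
finger_gap: 0.0457
finger_force: 30.8
```

Request:
play_rows(steps=[[0, 0, 0, -2, -10, 0, -1], [0, 0, 0, -5, -20, 0, -1], [0, 0, 0, -8, -30, 0, -1], [0, 0, 0, -8, -34, 0, -1], [0, 0, 0, -9, -34, 0, -1], [0, 0, 0, -9, -34, 0, -1], [0, 0, 0, -9, -34, 0, -1], [0, 0, 0, -9, -34, 0, -1], [0, 0, 0, -9, -34, 0, -1], [0, 0, 0, -9, -34, 0, -1], [0, 0, 0, -9, -34, 0, -1], [0, 0, 0, -9, -34, 0, -1], [0, 0, 0, -9, -34, 0, -1], [0, 0, 0, -9, -34, 0, -1], [0, 0, 0, -9, -34, 0, -1], [0, 0, 0, -9, -34, 0, -1], [0, 0, 0, -9, -34, 0, -1], [0, 0, 0, -9, -34, 0, -1], [0, 0, 0, -7, -25, 0, -1], [0, 0, 0, -4, -9, 0, -1]])

```text
clock: 7.0
tcp_pos: [0.5491, -0.2304, 0.2706]
eef_rot: [3.141, -0.005, 3.0]
contact_force: [-0.1, 0.3, -1.5]
finger_gap: 0.0456
finger_force: 30.8
```

Request:
play_rows(steps=[[0, 0, 0, 0, 0, 0, -1], [0, 0, 0, 0, 0, 0, -1], [0, 0, 0, 0, 0, 0, -1]])

```text
clock: 7.3
tcp_pos: [0.5504, -0.2269, 0.2728]
eef_rot: [3.141, -0.001, 3.004]
contact_force: [-0.4, -1.1, -1.6]
finger_gap: 0.0458
finger_force: 30.8
```

```bash
python3 g.py 0.547 -0.228 0.2; python3 -c "
from h import *
for n in('top','scene'):cv2.imwrite(f'pics/{n}2.png',eyes.read_camera(n))
i=cv2.imread('pics/scene2.png');cv2.imwrite('pics/p2.png',cv2.resize(i[110:310,60:310],(800,600)[:2] if 0 else (750,600),interpolation=cv2.INTER_CUBIC))"
```

```text
t 7.3 tcp [ 0.5504 -0.2269  0.2728] rot [ 1.800e+02 -1.000e-01  1.721e+02] F [-0.4 -1.1 -1.6] gap 0.0458 ff 30.8
shift mm [ 3.1 -1.6 72.8]
```

View pics/p2.png

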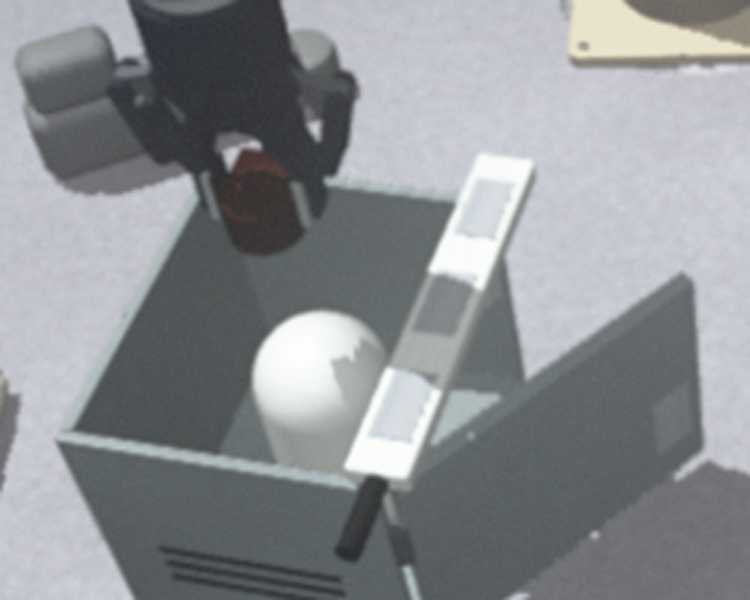

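The heel hangs level in the grip, centred about (262,205) in the crop. The dome's sphere centre is about (320,376), and the door is still open. I'll refine the dome centre from its silhouette edges.

```bash
cat > m3.py <<'E'
from h import *
from scipy.ndimage import map_coordinates
from scipy.optimize import least_squares
np.set_printoptions(precision=4,suppress=True)
C={}
for n,c0,r0,(a0,a1) in(("top",(445.8,250.),20.3,(-100,80)),("scene",(166.4,235.5),22.3,(-180,0))):
    g=cv2.GaussianBlur(cv2.cvtColor(cv2.imread(f"pics/{n}0.png"),6).astype(float),(0,0),.7)
    P=[]
    for a in np.radians(np.arange(a0,a1+1,5)):
        r=np.arange(r0-4,r0+4,.1);p=map_coordinates(g,[c0[1]+r*np.sin(a),c0[0]+r*np.cos(a)],order=1)
        k=np.argmin(np.gradient(p));P.append((c0[0]+r[k]*np.cos(a),c0[1]+r[k]*np.sin(a)))
    P=np.array(P)
    f=least_squares(lambda v:np.hypot(*(P-v[:2]).T)-v[2],[*c0,r0],loss="soft_l1",f_scale=.3)
    C[n]=f.x[:2];print(n,f.x,np.sqrt(np.mean(f.fun**2)),plane(n,[C[n]],.12))
print(tri(C["scene"],C["top"]))
E
python3 m3.py
```

```text
top [445.818  249.7619  19.4363] 0.5811027996257928 [[ 0.5469 -0.2299  0.12  ]]
scene [166.6134 236.1533  22.8499] 0.8927206983796768 [[ 0.5462 -0.2259  0.12  ]]
(array([ 0.5466, -0.2277,  0.1208]), np.float64(0.003925359841754666))
```

Request:
play_rows(steps=[[0, 0, 0, 3, -1.6, 5, -1], [0, 0, 0, 0, 0, 15, -1], [0, 0, 0, 0, 0, 25, -1], [0, 0, 0, 0, 0, 25, -1], [0, 0, 0, 0, 0, 15, -1], [0, 0, 0, 0, 0, 8, -1], [0, 0, 0, 0, 0, 3, -1], [0, 0, 0, 0, 0, 0, -1], [0, 0, 0, 0, 0, 0, -1], [0, 0, 0, 0, 0, 0, -1], [0, 0, 0, 0, 0, 0, -1]])

```text
clock: 8.5
tcp_pos: [0.5484, -0.2298, 0.1783]
eef_rot: [-3.141, 0.002, 3.003]
contact_force: [0.5, 0.2, -0.7]
finger_gap: 0.0458
finger_force: 30.8
```

```bash
python3 g.py 0.547 -0.228 0.169
```

```text
t 8.5 tcp [ 0.5484 -0.2298  0.1783] rot [-1.80e+02  1.00e-01  1.72e+02] F [ 0.5  0.2 -0.7] gap 0.0458 ff 30.8
shift mm [1.6 1.6 9.3]
```

Request:
play_rows(steps=[[0, 0, 0, 1.3, 1.3, 3, -1], [0, 0, 0, 0, 0, 2.5, -1], [0, 0, 0, 0, 0, 1.5, -1], [0, 0, 0, 0, 0, 0, -1], [0, 0, 0, 0, 0, 0, -1], [0, 0, 0, 0, 0, 0, -1]])

```text
clock: 9.1
tcp_pos: [0.5468, -0.2281, 0.1704]
eef_rot: [-3.142, 0.0, 3.003]
contact_force: [0.1, -0.2, -1.5]
finger_gap: 0.0457
finger_force: 30.8
```

Request:
play_rows(steps=[[0, 0, 0, 0, 0, 0.5, -1], [0, 0, 0, 0, 0, 0.5, -1], [0, 0, 0, 0, 0, 0, -1], [0, 0, 0, 0, 0, 0, -1]])

```text
clock: 9.5
tcp_pos: [0.5467, -0.228, 0.1693]
eef_rot: [3.142, -0.0, 3.003]
contact_force: [0.9, -0.1, -1.2]
finger_gap: 0.0456
finger_force: 30.8
```

```bash
python3 g.py 0.547 -0.228 0.169
```

```text
t 9.5 tcp [ 0.5467 -0.228   0.1693] rot [180.  -0. 172.] F [ 0.9 -0.1 -1.2] gap 0.0456 ff 30.8
shift mm [-0.3  0.1  0.3]
```

Request:
play_rows(steps=[[0, 0, 0, 0, 0, 0.5, -1], [0, 0, 0, 0, 0, 0, -1], [0, 0, 0, 0, 0, 0, -1]])

```text
clock: 9.8
tcp_pos: [0.5467, -0.2281, 0.1688]
eef_rot: [-3.142, -0.0, 3.003]
contact_force: [-0.6, 0.2, -0.8]
finger_gap: 0.0461
finger_force: 30.8
```

Request:
play_rows(steps=[[0, 0, 0, 0, 0, 0.5, -1], [0, 0, 0, 0, 0, 0, -1], [0, 0, 0, 0, 0, 0, -1]])

```text
clock: 10.1
tcp_pos: [0.5468, -0.2281, 0.1687]
eef_rot: [-3.141, 0.0, 3.003]
contact_force: [-1.1, 0.3, 0.6]
finger_gap: 0.0457
finger_force: 31.0
```

```bash
python3 g.py
```

```text
t 10.1 tcp [ 0.5468 -0.2281  0.1687] rot [-180.    0.  172.] F [-1.1  0.3  0.6] gap 0.0457 ff 31.0
```

Request:
play_rows(squeeze=20, steps=[[0, 0, 0, 0, 0, 0, -1], [0, 0, 0, 0, 0, 0, -1], [0, 0, 0, 0, 0, 0, 0.05], [0, 0, 0, 0, 0, 0, 0.08], [0, 0, 0, 0, 0, 0, 0.1], [0, 0, 0, 0, 0, 0, 0.12], [0, 0, 0, 0, 0, 0, 0.14], [0, 0, 0, 0, 0, 0, 0.17], [0, 0, 0, 0, 0, 0, 0.2], [0, 0, 0, 0, 0, 0, 0.2], [0, 0, 0, 0, 0, 0, 0.2]])

```text
clock: 11.2
tcp_pos: [0.5467, -0.2281, 0.1683]
eef_rot: [-3.142, 0.0, 3.003]
contact_force: [0.4, 0.3, 0.3]
finger_gap: 0.0512
finger_force: 0.0
```

```bash
python3 g.py;python3 -c "
from h import *
for n in('top','scene'):cv2.imwrite(f'pics/{n}3.png',eyes.read_camera(n))
i=cv2.imread('pics/scene3.png');cv2.imwrite('pics/p3.png',cv2.resize(i[160:280,100:250],(750,600),interpolation=cv2.INTER_CUBIC))"
```

```text
t 11.2 tcp [ 0.5467 -0.2281  0.1683] rot [-180.    0.  172.] F [0.4 0.3 0.3] gap 0.0512 ff 0.0
```

View pics/p3.png

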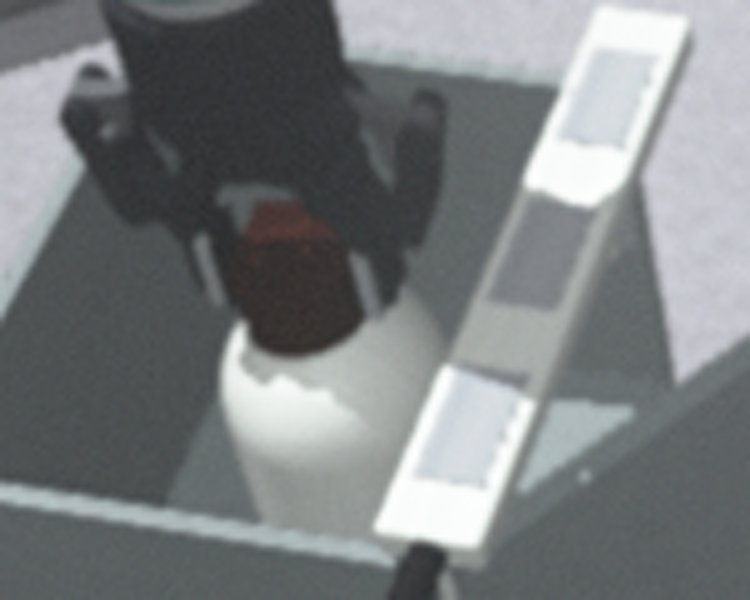

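The heel is on the dome between opened pads, its lower front edge at about (295,355) in the crop. The dome's outline runs from x=222 to 445. I'll compare this with the projection expected for a centred block.

```bash
python3 - <<'E'
from h import *
from scipy.spatial.transform import Rotation as R
c=np.array([.5467,-.2281,.165]);r=R.from_euler('z',-8,degrees=True)
loc=np.array([[32,0,0],[26,-15,0],[26,15,0],[9,-23,0],[9,23,0],[9,-23,28],[9,23,28],[32,0,28],[-26,-23,28],[-26,23,28]])/1e3
print(((proj("scene",c+r.apply(loc))-[100,160]+.5)*5).round(0).tolist())
print(((proj("scene",[[.5467,-.2281,.12],[.5467,-.2281,.165]])-[100,160]+.5)*5).round(0).tolist())
E
```

```text
[[282.0, 372.0], [248.0, 356.0], [325.0, 363.0], [241.0, 320.0], [359.0, 331.0], [224.0, 270.0], [344.0, 280.0], [266.0, 322.0], [252.0, 201.0], [370.0, 211.0]]
[[330.0, 384.0], [306.0, 307.0]]
```

Request:
play_rows(steps=[[0, 0, 0, 0, 0, 0, 0.3], [0, 0, 0, 0, 0, 0, 0.4], [0, 0, 0, 0, 0, 0, 0.4], [0, 0, 0, 0, 0, -2, 0.4], [0, 0, 0, 0, 0, -4, 0.4], [0, 0, 0, 0, 0, -8, 0.4], [0, 0, 0, 0, 0, -15, 0.4], [0, 0, 0, 0, 0, -25, 0.4], [0, 0, 0, 0, 0, -35, 0.4], [0, 0, 0, 0, 0, -35, 0.4], [0, 0, 0, 0, 0, -16, 0.4], [0, 0, 0, 0, 0, 0, 0.4]])

```text
clock: 12.5
tcp_pos: [0.5487, -0.2291, 0.3136]
eef_rot: [-3.139, 0.008, 3.003]
contact_force: [-0.1, 0.2, -0.6]
finger_gap: 0.0598
finger_force: 0.0
```

```bash
python3 g.py;python3 -c "
from h import *
for n in('top','scene'):cv2.imwrite(f'pics/{n}4.png',eyes.read_camera(n))
i=cv2.imread('pics/scene4.png');cv2.imwrite('pics/p4.png',cv2.resize(cv2.convertScaleAbs(i[175:275,105:230],alpha=1.6),(750,600),interpolation=cv2.INTER_CUBIC))"
```

```text
t 12.5 tcp [ 0.5487 -0.2291  0.3136] rot [-179.8    0.5  172. ] F [-0.1  0.2 -0.6] gap 0.0598 ff 0.0
```

View pics/p4.png

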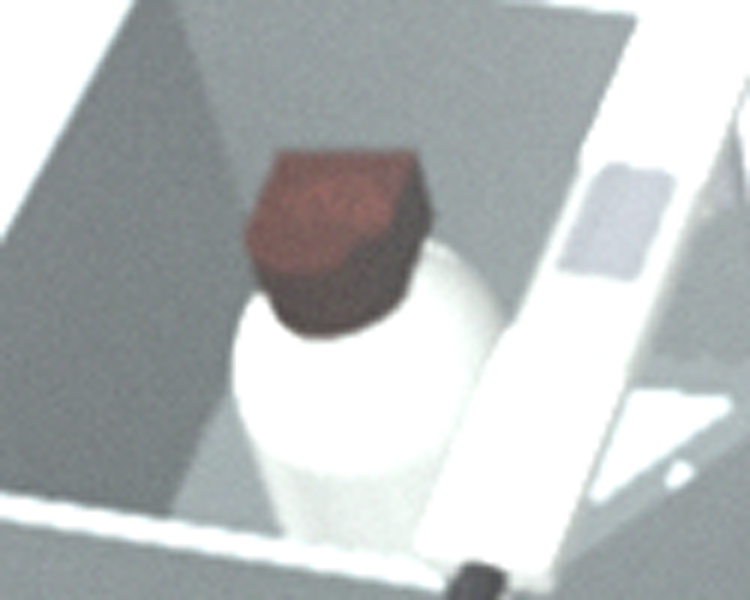

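The block stands free on the dome. Its top-face square corners are at (278,150) and (418,152), the lower right square corner is at (432,213), and the front bottom is at (315,337). I'll estimate its pose from these points.

```bash
cat > f.py <<'E'
from h import *
from scipy.spatial.transform import Rotation as R
from scipy.optimize import least_squares
obs=np.array([[278,150],[418,152],[432,213]],float)
loc=np.array([[-26,-23,28],[-26,23,28],[-26,23,0]])/1e3
# D outline (round end from 9 mm)
th=np.linspace(-np.pi/2,np.pi/2,61);arc=np.c_[9+23*np.cos(th),23*np.sin(th),0*th]/1e3
S=np.array([.5466,-.2277,.12])
pix=lambda P:(proj("scene",P)-[105,175]+.5)*6
def pose(v):  # offset of COM x,y ; yaw ; tilt about x,y (deg): underside tangent to the dome
    r=R.from_euler('xyz',[v[3],v[4],v[2]],degrees=True);n=r.apply([0,0,1])
    ct=S+.045*n; return r, ct+r.apply([v[0]/1e3,v[1]/1e3,0])
def res(v):
    r,c=pose(v);p=pix(c+r.apply(loc));t=pix(c+r.apply(arc+[0,0,.028]));b=pix(c+r.apply(arc))
    return np.r_[(p-obs).ravel(),t[:,0].min()-246,b[:,1].max()-338,t[:,1].max()-274, v[0]/.5-0,v[1]/.5][:-2]
f0=res([0,0,-8,0,0]);print("level centred resid",f0.round(0))
f=least_squares(res,[0,0,-8,0,0]);print(f.x.round(1),f.fun.round(1))
r,c=pose(f.x);com=c+r.apply([0,0,.014]);print("tilt",np.degrees(np.arccos(r.apply([0,0,1])[2])),"com-crown mm",((com-S)[:2]*1e3).round(1))
E
python3 f.py
```

```text
level centred resid [-4.  1. -3. 10. -0. 10. -9. 19. 23.]
[ 1.4  2.1 -3.4  0.9 -6.2] [-2.8 -2.3  0.5 -3.1  2.2  3.1  0.2  2.8 -0.7]
tilt 6.225867916771094 com-crown mm [-4.9  1.5]
```

The block has settled tilted about 6° in pitch, with its centre of mass about 3.4 mm short of the crown. I'll re-grasp it, level it and shift it forward.

Request:
play_rows(steps=[[0, 0, 0, 0, 0, 5, 0.4], [0, 0, 0, 0, 0, 20, 0.4], [0, 0, 0, 0, 0, 30, 0.4], [0, 0, 0, 0, 0, 30, 0.4], [0, 0, 0, 0, 0, 15, 0.4], [0, 0, 0, 4, 1, 5, 0.4], [0, 0, 0, 0, 0, 0, 0.4], [0, 0, 0, 0, 0, 0, 0.4], [0, 0, 0, 0, 0, 0, 0.4]])

```text
clock: 13.5
tcp_pos: [0.5439, -0.2271, 0.2051]
eef_rot: [-3.14, 0.003, 3.003]
contact_force: [-0.4, -0.1, 0.8]
finger_gap: 0.0599
finger_force: 0.0
```

```bash
python3 g.py 0.5425 -0.2275 0.1695
```

```text
t 13.5 tcp [ 0.5439 -0.2271  0.2051] rot [-179.9    0.2  172. ] F [-0.4 -0.1  0.8] gap 0.0599 ff 0.0
shift mm [ 1.5 -0.5 35.6]
```

Request:
play_rows(squeeze=20, steps=[[0, 0, 0, 1, 0, 10, 0.4], [0, 0, 0, 0, 0, 10, 0.4], [0, 0, 0, 0, 0, 8, 0.4], [0, 0, 0, 0, 0, 5, 0.4], [0, 0, 0, 0, 0, 2, 0.4], [0, 0, 0, 0, 0, 0, 0.4], [0, 0, 0, 0, 0, 0, 0.3], [0, 0, 0, 0, 0, 0, 0.22], [0, 0, 0, 0, 0, 0, 0.18], [0, 0, 0, 0, 0, 0, 0.15], [0, 0, 0, 0, 0, 0, 0.12], [0, 0, 0, 0, 0, 0, 0.09], [0, 0, 0, 0, 0, 0, 0.05], [0, 0, 0, 0, 0, 0, -0.2], [0, 0, 0, 0, 0, 0, -1], [0, 0, 0, 0, 0, 0, -1], [0, 0, 0, 0, 0, 0, -1]])

```text
clock: 15.2
tcp_pos: [0.542, -0.2265, 0.1685]
eef_rot: [-3.141, 0.0, 3.003]
contact_force: [0.2, -1.0, 2.1]
finger_gap: 0.0455
finger_force: 20.8
```

```bash
python3 g.py
```

```text
t 15.2 tcp [ 0.542  -0.2265  0.1685] rot [-180.    0.  172.] F [ 0.2 -1.   2.1] gap 0.0455 ff 20.8
```

Request:
play_rows(squeeze=30, steps=[[0, 0, 0, 0, 0, 0, -1], [0, 0, 0, 0, 0, -3, -1], [0, 0, 0, 0, 0, -5, -1], [0, 0, 0, -2, -0.3, 0, -1], [0, 0, 0, -1.9, -0.3, 0, -1], [0, 3.1, 0, 0, 0, 0, -1], [0, 3.1, 0, 0, 0, 0, -1], [0, 0, 0, 0, 0, 0, -1], [0, 0, 0, 0, 0, 0, -1]])

```text
clock: 16.1
tcp_pos: [0.5458, -0.2274, 0.1758]
eef_rot: [3.141, -0.108, 3.003]
contact_force: [-0.2, 0.3, -1.4]
finger_gap: 0.0455
finger_force: 32.0
```

```bash
python3 g.py 0.5458 -0.2276 0.1695;python3 -c "
from h import *
i=eyes.read_camera('scene');cv2.imwrite('pics/p5.png',cv2.resize(cv2.convertScaleAbs(i[175:275,105:230],alpha=1.6),(750,600),interpolation=cv2.INTER_CUBIC))"
```

```text
t 16.1 tcp [ 0.5458 -0.2274  0.1758] rot [180.   -6.2 172. ] F [-0.2  0.3 -1.4] gap 0.0455 ff 32.0
shift mm [-0.7 -0.2  6.3]
```

Request:
play_rows(steps=[[0, 0, 0, -0.3, 0, 2.5, -1], [0, 0, 0, -0.2, 0, 2, -1], [0, 0, 0, -0.1, 0, 1, -1], [0, 0, 0, 0, 0, 0, -1], [0, 0, 0, 0, 0, 0, -1]])

```text
clock: 16.65
tcp_pos: [0.5455, -0.2275, 0.1708]
eef_rot: [3.142, -0.108, 3.002]
contact_force: [0.4, 0.1, -1.0]
finger_gap: 0.0453
finger_force: 32.0
```

Request:
play_rows(steps=[[0, 0, 0, 0, 0, 0.5, -1], [0, 0, 0, 0, 0, 0, -1], [0, 0, 0, 0, 0, 0, -1]])

```text
clock: 16.95
tcp_pos: [0.5456, -0.2275, 0.1703]
eef_rot: [-3.142, -0.108, 3.003]
contact_force: [0.0, -0.4, -1.3]
finger_gap: 0.0454
finger_force: 32.0
```

Request:
play_rows(steps=[[0, 0, 0, 0, 0, 0.5, -1], [0, 0, 0, 0, 0, 0, -1], [0, 0, 0, 0, 0, 0, -1]])

```text
clock: 17.25
tcp_pos: [0.5455, -0.2275, 0.1698]
eef_rot: [3.142, -0.108, 3.003]
contact_force: [-0.0, 0.1, -1.5]
finger_gap: 0.0451
finger_force: 32.0
```

```bash
python3 g.py 0.5458 -0.2276 0.1695
```

```text
t 17.25 tcp [ 0.5455 -0.2275  0.1698] rot [180.   -6.2 172. ] F [-0.   0.1 -1.5] gap 0.0451 ff 32.0
shift mm [-0.3 -0.1  0.2]
```

Request:
play_rows(steps=[[0, 0, 0, 0, 0, 0.5, -1], [0, 0, 0, 0, 0, 0, -1], [0, 0, 0, 0, 0, 0, -1]])

```text
clock: 17.55
tcp_pos: [0.5455, -0.2275, 0.1692]
eef_rot: [3.142, -0.108, 3.003]
contact_force: [0.2, 0.2, -1.0]
finger_gap: 0.0457
finger_force: 32.0
```

Request:
play_rows(steps=[[0, 0, 0, 0, 0, 0.5, -1], [0, 0, 0, 0, 0, 0, -1], [0, 0, 0, 0, 0, 0, -1]])

```text
clock: 17.85
tcp_pos: [0.5455, -0.2275, 0.1689]
eef_rot: [-3.141, -0.108, 3.003]
contact_force: [0.7, -0.5, -0.2]
finger_gap: 0.0453
finger_force: 32.1
```

Request:
play_rows(steps=[[0, 0, 0, 0, 0, 0.5, -1], [0, 0, 0, 0, 0, 0, -1], [0, 0, 0, 0, 0, 0, -1]])

```text
clock: 18.15
tcp_pos: [0.5455, -0.2275, 0.1688]
eef_rot: [-3.141, -0.108, 3.003]
contact_force: [-0.9, 0.2, 3.1]
finger_gap: 0.0454
finger_force: 32.4
```

```bash
python3 g.py 0.5458 -0.2276 0.1695
```

```text
t 18.15 tcp [ 0.5455 -0.2275  0.1688] rot [-180.    -6.2  172. ] F [-0.9  0.2  3.1] gap 0.0454 ff 32.4
shift mm [-0.2 -0.  -0.7]
```

Request:
play_rows(squeeze=20, steps=[[0, 0, 0, 0, 0, 0, -1], [0, 0, 0, 0, 0, 0, 0.05], [0, 0, 0, 0, 0, 0, 0.08], [0, 0, 0, 0, 0, 0, 0.1], [0, 0, 0, 0, 0, 0, 0.12], [0, 0, 0, 0, 0, 0, 0.14], [0, 0, 0, 0, 0, 0, 0.2], [0, 0, 0, 0, 0, 0, 0.3], [0, 0, 0, 0, 0, 0, 0.4], [0, 0, 0, 0, 0, 0, 0.4], [0, 0, 0, 0.2, 0, -2, 0.4], [0, 0, 0, 0.4, 0, -4, 0.4], [0, 0, 0, 0.9, 0, -8, 0.4], [0, 0, 0, 1.6, 0, -15, 0.4], [0, 0, 0, 2.7, 0, -25, 0.4], [0, 0, 0, 3.8, 0, -35, 0.4], [0, 0, 0, 3.8, 0, -35, 0.4], [0, 0, 0, 1.7, 0, -16, 0.4], [0, 0, 0, 0, 0, 0, 0.4]])

```text
clock: 20.05
tcp_pos: [0.5474, -0.2285, 0.3142]
eef_rot: [-3.139, -0.1, 3.002]
contact_force: [-0.9, 0.1, 0.7]
finger_gap: 0.0598
finger_force: 0.0
```

```bash
python3 g.py;python3 -c "
from h import *
i=eyes.read_camera('scene');cv2.imwrite('pics/scene6.png',i);cv2.imwrite('pics/p6.png',cv2.resize(cv2.convertScaleAbs(i[175:275,105:230],alpha=1.6),(750,600),interpolation=cv2.INTER_CUBIC))"
```

```text
t 20.05 tcp [ 0.5474 -0.2285  0.3142] rot [-179.8   -5.7  172. ] F [-0.9  0.1  0.7] gap 0.0598 ff 0.0
```

View pics/p6.png

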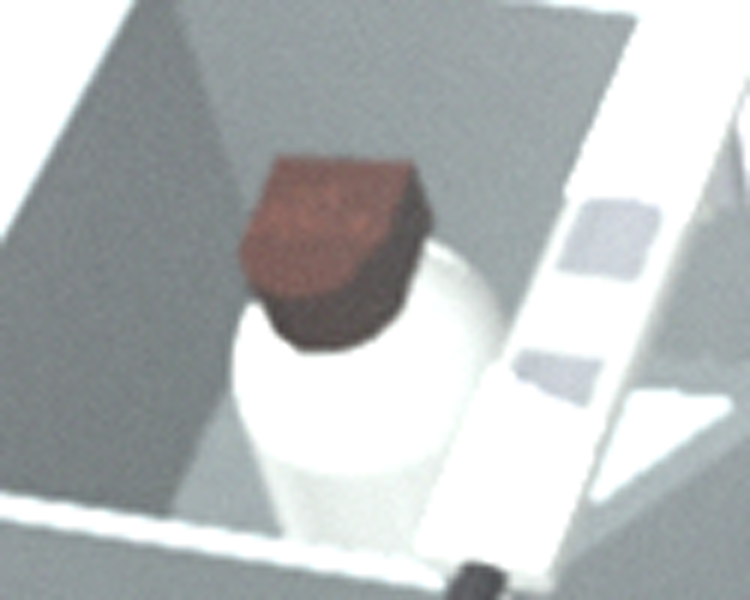

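The block now shows square corners at (276,156) and (416,162), a lower right corner at (431,220), a front top at y≈298 and a front bottom at y≈352. It looks flatter.

```bash
sed -e 's/\[278,150\],\[418,152\],\[432,213\]/[276,156],[416,162],[431,220]/; s/-246,/-240,/; s/-338,/-352,/; s/-274,/-298,/' f.py > f2.py; python3 f2.py; python3 g.py
```

```text
level centred resid [-2. -5. -1.  0.  1.  3. -3.  5. -1.]
[ 0.4  1.7 -6.3  0.7 -0.4] [-2.5 -3.  -0.1 -1.6  2.1  1.6  0.5  4.7 -1.9]
tilt 0.7482668324524067 com-crown mm [0.1 1. ]
t 20.1 tcp [ 0.5465 -0.228   0.3117] rot [-179.9   -5.9  172. ] F [-0.8 -0.1  0.6] gap 0.0602 ff 0.0
```

The block is balanced, tilted 0.7° and centred to within 1 mm. Next I'll move out over the duct with the fingers shut and check the tin's clearance.

Request:
play_rows(steps=[[0, 0, 0, 0, 0, -5, 0.4], [0, -6.1, 3.8, 0, 0, 0, 0.4], [0, 0, 0, 0, 10, 0, 0], [0, 0, 0, 0, 20, 0, -1], [0, 0, 0, 1, 28, 0, -1], [0, 0, 0, 1, 30, 0, -1], [0, 0, 0, 1, 30, 0, -1], [0, 0, 0, 1, 30, 0, -1], [0, 0, 0, 1, 30, 0, -1], [0, 0, 0, 1, 30, 0, -1], [0, 0, 0, 1, 30, 0, -1], [0, 0, 0, 1, 28, 0, -1], [0, 0, 0, 1, 20, 0, -1], [0, 0, 0, 0, 15, 0, -1], [0, 0, 0, 0, 0, 0, -1], [0, 0, 0, 0, 0, 0, -1]])

```text
clock: 21.7
tcp_pos: [0.5984, 0.0689, 0.3126]
eef_rot: [-3.137, -0.003, 2.937]
contact_force: [0.4, -0.2, -0.3]
finger_gap: -0.0
finger_force: 0.0
```

```bash
cat > d.py <<'E'
from h import *
import sys
np.set_printoptions(precision=4,suppress=True)
H=np.array([.6847,-.1569]);a0=168.2
def tcp(th,r=.2,gap=0.):
    f=np.radians(a0-np.degrees(th));u=np.array([np.cos(f),np.sin(f)]);n=np.array([u[1],-u[0]])
    d=.006+.007*np.cos(th)+.011*np.sin(th)+gap
    return H+r*u+d*n
if __name__=="__main__":
    for th in(.575,.4,.3,.2,.15,.1,.05,0):print(th,tcp(th))
    print("gap50",tcp(.575,gap=.05))
    print("tin",plane("top",[(263,200)],.1),"spool",plane("top",[(205.5,194.5)],.06))
E
python3 d.py; python3 g.py; python3 -c "from rig import ctrl;print(ctrl.sense()['joint_pos'].round(2))"
```

```text
0.575 [ 0.5552 -0.0034]
0.4 [ 0.5298 -0.0292]
0.3 [ 0.5175 -0.046 ]
0.2 [ 0.5069 -0.0641]
0.15 [ 0.5023 -0.0736]
0.1 [ 0.4982 -0.0833]
0.05 [ 0.4946 -0.0932]
0 [ 0.4916 -0.1033]
gap50 [0.5904 0.0321]
tin [[0.6683 0.1703 0.1   ]] spool [[0.6915 0.3075 0.06  ]]
t 21.7 tcp [0.5984 0.0689 0.3126] rot [-179.7   -0.2  168.3] F [ 0.4 -0.2 -0.3] gap -0.0 ff 0.0
[ 0.01  0.21  0.06  1.42 -0.    0.21]
```

Request:
play_rows(steps=[[8.5, 0, 0, 0, 0, 0, -1], [8.5, 0, 0, 0, 0, 0, -1], [8.5, 0, 0, 0, 0, 0, -1], [8.5, 0, 0, 0, 0, 0, -1], [8.5, 0, 0, 0, 0, 0, -1], [8.5, 0, 0, 0, 0, 0, -1], [8.5, 0, 0, 0, 0, 0, -1], [0, 0, 0, 0, 0, 0, -1], [0, 0, 0, 0, 0, 0, -1], [0, 0, 0, 0, 0, 0, -1]])

```text
clock: 22.7
tcp_pos: [0.5989, 0.0679, 0.315]
eef_rot: [-2.103, 0.001, 2.935]
contact_force: [0.5, -0.4, 0.6]
finger_gap: 0.0003
finger_force: 0.0
```

```bash
python3 g.py .5763 .0178 .2; python3 g.py .5763 .0178 .125|tail -1; python3 -c "
from rig import ctrl;print(ctrl.sense()['joint_pos'].round(2))"
```

```text
t 22.7 tcp [0.5989 0.0679 0.315 ] rot [-1.205e+02  1.000e-01  1.682e+02] F [ 0.5 -0.4  0.6] gap 0.0003 ff 0.0
shift mm [ 12.   71.9 104.6]
shift mm [ 12.1 136.6 142.6]
[ 0.36  0.62  0.3   1.99 -0.81  0.9 ]
```

Request:
play_rows(steps=[[0, 0, 0, 1, 10, 10, -1], [0, 0, 0, 2, 22, 23, -1], [0, 0, 0, 2, 25, 26, -1], [0, 0, 0, 2, 25, 26, -1], [0, 0, 0, 2, 25, 26, -1], [0, 0, 0, 2, 20, 21, -1], [0, 0, 0, 1, 9.6, 10.6, -1], [0, 0, 0, 0, 0, 0, -1], [0, 0, 0, 0, 0, 0, -1]])

```text
clock: 23.6
tcp_pos: [0.5766, 0.0182, 0.1254]
eef_rot: [-2.101, 0.002, 2.936]
contact_force: [-0.5, 0.3, -0.0]
finger_gap: -0.0003
finger_force: 0.0
```

```bash
python3 g.py .5552 -.0034 .125; python3 -c "
from rig import ctrl;print(ctrl.sense()['joint_pos'].round(2))
from h import *
a=[eyes.read_camera('top')[150:330,230:470],eyes.read_camera('scene')[110:290,130:370]]
cv2.imwrite('pics/p7.png',cv2.resize(np.hstack(a),(800,300)))"
```

```text
t 23.6 tcp [0.5766 0.0182 0.1254] rot [-1.204e+02  1.000e-01  1.682e+02] F [-0.5  0.3 -0. ] gap -0.0003 ff 0.0
shift mm [ 16.5 -12.6  22.2]
[ 0.3   0.7   0.02  1.58 -0.85  0.84]
```

View pics/p7.png

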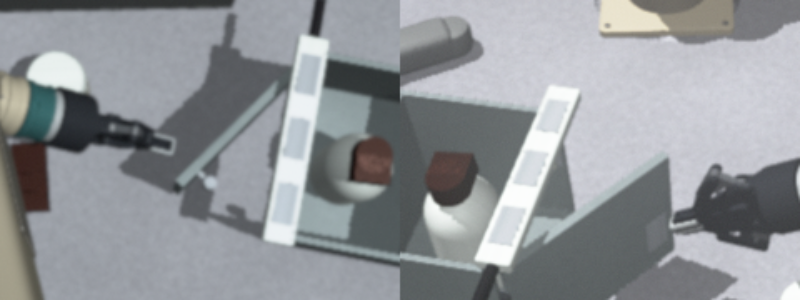

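The top view shows the closed fingertips at about (170,145), just outside the door's face, with the duct and tin clear. In the scene view the block is still balanced at about (450,175). I'll work out the push path.

```bash
cat > w.py <<'E'
from d import *
from scipy.spatial.transform import Rotation as R
s=ctrl.sense();r=R.from_euler('xyz',s["eef_rot"])
p=s["tcp_pos"].copy();z=.125
for th in (.575,.53,.49,.45,.41,.37,.33,.29,.25,.21,.17,.13,.10,.08,.06,.04,.02,0,-.01,-.02):
    q=np.r_[tcp(th),z];print(th,r.inv().apply(q-p).round(4)*1000);p=q
E
python3 w.py
```

```text
0.575 [ 16.8 -13.   22.8]
0.53 [ 5.5 -3.8  6.4]
0.49 [ 4.6 -3.5  5.9]
0.45 [ 4.4 -3.6  6.1]
0.41 [ 4.1 -3.7  6.2]
0.37 [ 3.8 -3.8  6.4]
0.33 [ 3.5 -3.8  6.5]
0.29 [ 3.2 -3.9  6.7]
0.25 [ 2.8 -4.   6.8]
0.21 [ 2.5 -4.1  6.9]
0.17 [ 2.2 -4.1  7. ]
0.13 [ 1.8 -4.2  7.1]
0.1 [ 1.2 -3.1  5.4]
0.08 [ 0.7 -2.1  3.6]
0.06 [ 0.6 -2.1  3.6]
0.04 [ 0.5 -2.1  3.6]
0.02 [ 0.4 -2.1  3.6]
0 [ 0.3 -2.1  3.6]
-0.01 [ 0.1 -1.1  1.8]
-0.02 [ 0.1 -1.1  1.8]
```

Request:
play_rows(steps=[[0, 0, 0, 3.4, -2.6, 4.5, -1], [0, 0, 0, 3.4, -2.6, 4.5, -1], [0, 0, 0, 3, -2.3, 4, -1], [0, 0, 0, 2.5, -1.9, 3.4, -1], [0, 0, 0, 2.5, -1.9, 3.4, -1], [0, 0, 0, 2, -1.6, 2.8, -1], [0, 0, 0, 2.8, -1.9, 3.2, -1], [0, 0, 0, 2.7, -1.9, 3.2, -1], [0, 0, 0, 2.3, -1.8, 3, -1], [0, 0, 0, 2.3, -1.7, 2.9, -1], [0, 0, 0, 2.2, -1.8, 3.1, -1], [0, 0, 0, 2.2, -1.8, 3, -1]])

```text
clock: 24.9
tcp_pos: [0.535, -0.0219, 0.1231]
eef_rot: [-2.099, -0.001, 2.936]
contact_force: [0.9, -0.1, 0.7]
finger_gap: -0.0001
finger_force: 0.3
```

Request:
play_rows(steps=[[0, 0, 0, 2.1, -1.9, 3.1, -1], [0, 0, 0, 2, -1.8, 3.1, -1], [0, 0, 0, 1.9, -1.9, 3.2, -1], [0, 0, 0, 1.9, -1.9, 3.2, -1], [0, 0, 0, 1.8, -1.9, 3.2, -1], [0, 0, 0, 1.7, -1.9, 3.3, -1]])

```text
clock: 25.5
tcp_pos: [0.5193, -0.0413, 0.1232]
eef_rot: [-2.1, -0.001, 2.936]
contact_force: [1.0, 0.8, 0.4]
finger_gap: -0.0001
finger_force: 0.3
```

```bash
sed -i 's/^E$//' w.py; python3 g.py; python3 -c "
from d import *
p=ctrl.sense()['tcp_pos'][:2]
from scipy.optimize import brentq
print('tcp target .33',tcp(.33), ctrl.sense()['joint_pos'].round(2))
im=eyes.read_camera('top');cv2.imwrite('pics/top8.png',im)
g=cv2.cvtColor(im,6)
# door top: free-end candidates along expected line at several angles
for th in (.25,.29,.33,.37,.41,.45,.5,.55):
    f=np.radians(168.2)-th;L=[H+r*np.array([np.cos(f),np.sin(f)]) for r in np.linspace(.12,.225,12)]
    q=proj('top',[[*l,.188] for l in L]).round().astype(int);print(th,g[q[:,1],q[:,0]])
"
```

```text
t 25.5 tcp [ 0.5193 -0.0413  0.1232] rot [-1.203e+02 -1.000e-01  1.682e+02] F [1.  0.8 0.4] gap -0.0001 ff 0.3
tcp target .33 [ 0.521  -0.0409] [ 0.24  0.59 -0.19  1.43 -0.89  0.75]
0.25 [137 157 164 163 164 162 166 160 152 108  79 108]
0.29 [155 160 160 159 162 160 160 160 161 131 109 134]
0.33 [161 160 162 160 158 162 158 162 155 157 154 163]
0.37 [148 151 144 147 150 145 138 120 134 114 123 134]
0.41 [81 89 70 71 70 74 70 85 82 61 84 89]
0.45 [88 84 89 93 94 93 93 92 92 32 65 91]
0.5 [ 93  94  95  93  94  95  92  92  91 128  44  63]
0.55 [93 94 91 92 95 93 93 94 91 58 44 35]
```

The door is following the finger, at about 0.33 rad in the image. Contact force stays near 1 N.

Request:
play_rows(steps=[[0, 0, 0, 1.6, -2, 3.3, -1], [0, 0, 0, 1.6, -2, 3.3, -1], [0, 0, 0, 1.4, -2, 3.4, -1], [0, 0, 0, 1.4, -2, 3.4, -1], [0, 0, 0, 1.3, -2, 3.4, -1], [0, 0, 0, 1.2, -2, 3.5, -1], [0, 0, 0, 1.1, -2, 3.5, -1], [0, 0, 0, 1.1, -2.1, 3.5, -1], [0, 0, 0, 0.9, -2.1, 3.5, -1], [0, 0, 0, 0.9, -2.1, 3.5, -1], [0, 0, 0, 0.7, -1.5, 2.7, -1], [0, 0, 0, 0, 0, 0, -1]])

```text
clock: 26.75
tcp_pos: [0.4973, -0.0808, 0.1234]
eef_rot: [-2.099, -0.002, 2.936]
contact_force: [-0.0, 0.2, 1.1]
finger_gap: -0.0
finger_force: 0.0
```

Request:
play_rows(steps=[[0, 0, 0, 0.4, -1, 1.8, -1], [0, 0, 0, 0.3, -1, 1.8, -1], [0, 0, 0, 0.3, -1, 1.8, -1], [0, 0, 0, 0.3, -1, 1.8, -1]])

```text
clock: 27.15
tcp_pos: [0.495, -0.0879, 0.1232]
eef_rot: [-2.1, -0.001, 2.936]
contact_force: [0.6, 6.3, 2.4]
finger_gap: 0.0004
finger_force: 3.2
```

Request:
play_rows(steps=[[0, 0, 0, 0.3, -1, 1.8, -1], [0, 0, 0, 0.3, -1, 1.8, -1]])

```text
clock: 27.35
tcp_pos: [0.494, -0.0911, 0.1232]
eef_rot: [-2.102, -0.001, 2.937]
contact_force: [0.2, 10.9, 3.1]
finger_gap: -0.0005
finger_force: 4.9
```

```bash
python3 g.py .4916 -.1033 .1232
```

```text
t 27.35 tcp [ 0.494  -0.0911  0.1232] rot [-120.4   -0.   168.3] F [ 0.2 10.9  3.1] gap -0.0005 ff 4.9
shift mm [-0.1 -6.3 10.8]
```

Request:
play_rows(steps=[[0, 0, 0, 0.2, -0.8, 1.3, -1], [0, 0, 0, 0.2, -0.8, 1.3, -1], [0, 0, 0, 0, 0, 0, -1]])

```text
clock: 27.65
tcp_pos: [0.493, -0.0942, 0.1233]
eef_rot: [-2.101, -0.0, 2.937]
contact_force: [0.6, 6.8, 2.1]
finger_gap: -0.0004
finger_force: 3.3
```

Request:
play_rows(steps=[[0, 0, 0, 0.2, -0.8, 1.3, -1], [0, 0, 0, 0.2, -0.8, 1.3, -1], [0, 0, 0, 0, 0, 0, -1]])

```text
clock: 27.95
tcp_pos: [0.4915, -0.0981, 0.1234]
eef_rot: [-2.099, -0.001, 2.937]
contact_force: [-0.4, 0.4, -0.6]
finger_gap: -0.0001
finger_force: 0.2
```

Request:
play_rows(steps=[[0, 0, 0, 0.2, -0.8, 1.3, -1], [0, 0, 0, 0.2, -0.8, 1.3, -1], [0, 0, 0, 0, 0, 0, -1]])

```text
clock: 28.25
tcp_pos: [0.49, -0.1012, 0.1232]
eef_rot: [-2.099, -0.002, 2.936]
contact_force: [-0.3, -0.9, -0.4]
finger_gap: -0.0001
finger_force: 0.0
```

```bash
python3 g.py .4916 -.1033 .1232
```

```text
t 28.25 tcp [ 0.49   -0.1012  0.1232] rot [-1.203e+02 -1.000e-01  1.682e+02] F [-0.3 -0.9 -0.4] gap -0.0001 ff 0.0
shift mm [-2.  -0.8  1.5]
```

It has passed the roller. I'll follow on gently until I feel the stop.

Request:
play_rows(steps=[[0, 0, 0, 0, -0.8, 1.3, -1], [0, 0, 0, 0, -0.8, 1.3, -1], [0, 0, 0, 0, 0, 0, -1]])

```text
clock: 28.55
tcp_pos: [0.4896, -0.104, 0.1234]
eef_rot: [-2.099, -0.002, 2.936]
contact_force: [-0.3, 0.8, 0.2]
finger_gap: 0.0
finger_force: 0.0
```

Request:
play_rows(steps=[[0, 0, 0, 0, -0.8, 1.3, -1], [0, 0, 0, 0, 0, 0, -1]])

```text
clock: 28.75
tcp_pos: [0.4894, -0.1054, 0.1234]
eef_rot: [-2.1, -0.002, 2.936]
contact_force: [-0.2, -0.0, -0.4]
finger_gap: -0.0002
finger_force: 0.0
```

```bash
python3 g.py .4916 -.1033 .1232
```

```text
t 28.75 tcp [ 0.4894 -0.1054  0.1234] rot [-1.203e+02 -1.000e-01  1.682e+02] F [-0.2 -0.  -0.4] gap -0.0002 ff 0.0
shift mm [-1.7  1.5 -2.1]
```

Request:
play_rows(steps=[[0, 0, 0, 0, -0.5, 0.9, -1], [0, 0, 0, 0, 0, 0, -1]])

```text
clock: 28.95
tcp_pos: [0.4894, -0.1058, 0.1234]
eef_rot: [-2.101, -0.001, 2.936]
contact_force: [-0.2, 5.2, 0.7]
finger_gap: -0.0001
finger_force: 2.0
```

Request:
play_rows(steps=[[0, 0, 0, 0, -0.5, 0.9, -1], [0, 0, 0, 0, 0, 0, -1]])

```text
clock: 29.15
tcp_pos: [0.4895, -0.106, 0.1234]
eef_rot: [-2.102, -0.001, 2.937]
contact_force: [-0.2, 9.2, 3.6]
finger_gap: 0.0003
finger_force: 4.6
```

Request:
play_rows(steps=[[0, 0, 0, 0, -0.5, 0.9, -1], [0, 0, 0, 0, 0, 0, -1]])

```text
clock: 29.35
tcp_pos: [0.4894, -0.1063, 0.1234]
eef_rot: [-2.104, -0.001, 2.937]
contact_force: [-0.9, 14.7, 4.9]
finger_gap: 0.0004
finger_force: 7.2
```

```bash
python3 g.py .4916 -.1033 .1232; python3 -c "
from d import *
im=eyes.read_camera('scene');cv2.imwrite('pics/scene9.png',im)"
```

```text
t 29.35 tcp [ 0.4894 -0.1063  0.1234] rot [-1.205e+02 -1.000e-01  1.683e+02] F [-0.9 14.7  4.9] gap 0.0004 ff 7.2
shift mm [-1.6  1.9 -2.8]
```

The door is hard against its stop. I'll back away.

Request:
play_rows(steps=[[0, 0, 0, 0, 1, -1.7, -1], [0, 0, 0, 0, 2.5, -4.3, -1], [0, 0, 0, 0, 5, -8.6, -1], [0, 0, 0, 0, 10, -17, -1], [0, 0, 0, 0, 10, -17, -1], [0, 0, 0, 0, 10, -17, -1], [0, 0, 0, 0, 5, -8, -1], [0, 0, 0, 0, 0, 0, -1], [0, 0, 0, 0, 0, 0, -1], [0, 0, 0, 0, 0, 0, -1]])

```text
clock: 30.4
tcp_pos: [0.5058, -0.0253, 0.1229]
eef_rot: [-2.099, -0.002, 2.936]
contact_force: [-0.1, -0.1, -0.8]
finger_gap: -0.0002
finger_force: 0.0
```

```bash
python3 g.py; python3 - <<'E'
from d import *
im=eyes.read_camera('scene');a=cv2.imread('pics/scene6.png')
def heel(i):
    m=(i[160:260,100:230].astype(int));b=((m[...,2]-m[...,0])>8)&(m.max(2)<110)
    y,x=np.nonzero(b);return b.sum(),x.mean(),y.mean()
print("heel before/after",heel(a),heel(im))
t=eyes.read_camera('top').astype(int);g=cv2.cvtColor(t.astype(np.uint8),6)
# bench where the door stood, door top just outside the duct if not shut
for th in(0,.05,.1,.15,.2):
    f=np.radians(168.2)-th;q=proj('top',[[*(H+r*np.array([np.cos(f),np.sin(f)])),.188] for r in np.linspace(.1,.225,8)]).round().astype(int);print(th,g[q[:,1],q[:,0]])
t0=cv2.imread('pics/top0.png').astype(int)
for n,(x,y) in dict(wedge=(248,256),spool=(206,194)).items():
    print(n,np.abs(t-t0)[y-22:y+22,x-14:x+14].max(2).mean())
E
```

```text
t 30.4 tcp [ 0.5058 -0.0253  0.1229] rot [-1.203e+02 -1.000e-01  1.682e+02] F [-0.1 -0.1 -0.8] gap -0.0002 ff 0.0
heel before/after (np.int64(498), np.float64(57.8433734939759), np.float64(52.006024096385545)) (np.int64(501), np.float64(57.818363273453095), np.float64(52.13572854291417))
0 [199 201 227 241 205 206 207 241]
0.05 [198 199 224 242 207 208 208 241]
0.1 [206 220 232 223 204 120  98  77]
0.15 [226 175  89  70  70  87  91  93]
0.2 [88 67 88 90 92 94 92 94]
wedge 78.32061688311688
spool 63.79788961038961
```

```bash
python3 - <<'E'
from h import *
im=eyes.read_camera('scene').astype(int);a=cv2.imread('pics/scene0.png').astype(int)
t=eyes.read_camera('top').astype(int);t0=cv2.imread('pics/top0.png').astype(int)
for n,(x,y) in dict(spool=(452,318),tin=(378,307),wedge=(393,267)).items():
    print(n,np.abs(im-a)[y-20:y+20,x-16:x+16].max(2).mean().round(1))
for nm,i in(("s",im),("s0",a)):
    m=i[300:345,430:475].max(2)<60;y,x=np.nonzero(m);print(nm,m.sum(),x.mean()+430,y.mean()+300)
    m=i[235:298,360:420];b=((m[...,2]-m[...,0])>8)&(m.max(2)<110);y,x=np.nonzero(b);print(nm,b.sum(),x.mean(),y.mean())
for nm,i in(("t",t),("t0",t0)):
    m=i[175:215,190:222].max(2)<60;y,x=np.nonzero(m);print(nm,m.sum(),x.mean()+190,y.mean()+175)
print(proj("scene",[[.5058,-.0253,.123]]),proj("top",[[.5058,-.0253,.123]]))
E
```

```text
spool 24.7
tin 8.6
wedge 9.1
s 484 453.35537190082647 321.59090909090907
s 328 31.899390243902438 17.210365853658537
s0 244 450.36475409836066 329.77868852459017
s0 718 33.42618384401114 29.15598885793872
t 0 nan nan
t0 359 205.4623955431755 194.76323119777157
[[270.84694213 217.39373911]] [[352.96600131 270.35329676]]<stdin>:10: RuntimeWarning: Mean of empty slice.
  ret = ret.dtype.type(ret / rcount)
```

Request:
play_rows(steps=[[0, 0, 0, 0, -15, -12, -1], [0, 0, 0, 0, -25, -18, -1], [0, 0, 0, 0, -30, -18, -1], [0, 0, 0, 0, -30, -18, -1], [0, 0, 0, 0, -30, -18, -1], [0, 0, 0, 0, -30, -18, -1], [0, 0, 0, 0, 0, 0, -1], [-8.5, 0, 0, 0, 0, 0, -1], [-8.5, 0, 0, 0, 0, 0, -1], [-8.5, 0, 0, 0, 0, 0, -1], [-8.5, 0, 0, 0, 0, 0, -1], [-8.5, 0, 0, 0, 0, 0, -1], [-8.5, 0, 0, 0, 0, 0, -1], [-8.5, 0, 0, 0, 0, 0, -1], [0, 0, 0, 0, 0, 0, -1], [0, 0, 0, 0, 0, 0, -1], [0, 0, 0, 0, 0, 0, -1]])

```text
clock: 32.3
tcp_pos: [0.5077, -0.0169, 0.3117]
eef_rot: [-3.137, -0.003, 2.937]
contact_force: [0.4, -0.2, 0.2]
finger_gap: 0.0002
finger_force: 0.0
```

```bash
python3 g.py; python3 - <<'E'
from h import *
im=eyes.read_camera('scene').astype(int);a=cv2.imread('pics/scene0.png').astype(int)
t=eyes.read_camera('top').astype(int);t0=cv2.imread('pics/top0.png').astype(int)
for n,(x,y) in dict(spool=(452,318),tin=(378,307),wedge=(393,267)).items():
    print(n,np.abs(im-a)[y-20:y+20,x-16:x+16].max(2).mean().round(1))
for n,(x,y) in dict(spool=(206,194),tin=(263,200),wedge=(248,256)).items():
    print("top",n,np.abs(t-t0)[y-20:y+20,x-16:x+16].max(2).mean().round(1))
s6=cv2.imread('pics/scene6.png').astype(int)
for i in(s6,im):
    m=i[160:260,100:230];b=((m[...,2]-m[...,0])>8)&(m.max(2)<110);y,x=np.nonzero(b);print("heel",b.sum(),x.mean(),y.mean())
# bright door inner/outer region: door top corner where shut
s9=cv2.imread('pics/scene9.png').astype(int);print("door region vs held-shut",np.abs(im-s9)[230:320,195:240].max(2).mean().round(1))
E
```

```text
t 32.3 tcp [ 0.5077 -0.0169  0.3117] rot [-179.7   -0.2  168.3] F [ 0.4 -0.2  0.2] gap 0.0002 ff 0.0
spool 18.2
tin 6.1
wedge 16.0
top spool 13.1
top tin 14.9
top wedge 18.1
heel 498 57.8433734939759 52.006024096385545
heel 498 57.84939759036145 52.1566265060241
door region vs held-shut 3.0
```

```bash
python3 -c "
from rig import ctrl;print(ctrl.sign_off())"
```

```text
the job is handed in; nothing more can be done
None
```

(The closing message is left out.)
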